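Sort tagged carving blanks and set the straightedge for marking out

TASK

Sort the carving blanks, tags up: lay the green-tagged one in the green marking-out nest, between its end stops and against its fence, and the red-tagged one flat in the red reject tray. Lay the straightedge flat on the green nest, its long edge flush against the open long side of the blank there and centred on it. Leave the untagged blank and all other things alone.

Things in the scene. Friction and masses are not known exactly. Their poses are not given: they have to be found in the camera images.
- blank_green: Pale wooden carving blank, a block 40 (its x) x 130 (its y) x 28 mm high, with a dark spoon outline and a green square tag (34 mm, near its +y end) on top. About 90 g. Origin: centre of its underside; z up, tag side up.
- blank_red: The same blank (40 x 130 x 28 mm, long axis y, origin at the centre of its underside) with a red square tag on top near its +y end.
- blank_plain: The same blank (40 x 130 x 28 mm, long axis y, origin at the centre of its underside) without a tag: not yet judged, leave it where it is.
- straightedge: Aluminium straightedge with a black grip block: base plate 50 (its x) x 180 (its y) x 8 mm high, both long edges straight and equal; on it a centred upright grip block 14 (x) x 100 (y) mm whose top is 48 mm above the underside. About 220 g. Origin: centre of its underside, z up.
- nest_green: Fixed green board 170 (x) x 210 (y) mm, top 6 mm above the table, origin at the centre of its underside. Wooden fence along its +x edge, inner face at x = +65; two end stops, inner faces at y = -73 and +73, from x = +32 to the fence; all rise 10 mm above the board. Open on -x. A blank against the fence lies along y, centred at x = +45; the straightedge lies on its -x side.
- tray_red: Red reject tray, fixed, open on top: outside 80 (its x) x 170 (its y) mm, inside 70 x 160 mm, floor 6 mm above the table, rim 16 mm above the table. Origin: centre of its underside.
- cup: Brown card-coloured drinking cup, 76 mm across the rim, 80 mm high, origin at the centre of its underside. Leave alone.
- mallet: Wooden carving mallet lying on the table, head 75 x 95 x 52 mm, whole length 243 mm along its x (from -135 to +108 mm). Leave alone.
- knife: Sheathed whittling knife lying along its x: green handle, black sheath, 210 x 28 x 20 mm, origin at the middle of its underside. Leave alone.
Mind the look-alikes: they are no part of the job. Leave any blue or orange look-alike of the blank_red alone.

How it is judged:
By the outcome, as a careful person would: the job done as asked, in the order asked, and still so for the second after the job is handed in, with the robot touching nothing.
It also fails if it takes over 67 s, if anything falls off the work surface, if the arm or the gripper's body presses on something with over 40 N, if the wrist force passes 120 N, or if a joint passes its speed limit or range.

ROBOT

A 6-joint arm with a two-finger parallel gripper is mounted at the origin on the work surface. World frame = base frame: x ahead of the robot, y to its left, z up, the work surface at z = 0. Lengths are in m, angles in rad, forces in N, time in s.
With the tool pointing down it reaches from about 0.35 to 1 m from the base axis. Payload 7.1 kg.
Tool frame: the origin (TCP) lies midway between the tips of the shut fingers; the grasp point (between the pads) lies robot.grasp_offset behind it (robot.grasp_offset is the distance from the TCP to the grasp point, in m); z points along the fingers, y is the line along which they close (so a half turn about z gives the same grasp; the last joint's range is limited). The gripper opens to 85 mm and grips with 20 to 120 N. Pads are 22 mm wide; open, the fingers measure 114 mm over their backs; the gripper's body (76 mm by 85 mm) begins 54 mm behind the grasp point. The pads swing forward as they close: fully open they stand 13 mm farther back than shut.
Start: joints at [1.192, 0.423, 1.63, -0, 1.089, -0.019], TCP at [0.22, 0.585, 0.231] pointing down, gripper open.
Joint ranges: [-3, 3], [-0.9, 2.11], [0.09, 2.58], [-1.31, 4.45], [0.11, 2.69], [-2.54, 2.54]. Speed limits (rad/s): [2.39, 2.39, 3.01, 3.14, 3.14, 3.14].

INTERFACE

Orientations are given as [roll, pitch, yaw] about the fixed x, y, z axes, in that order (R = Rz(yaw) Ry(pitch) Rx(roll)).
In Python, from bench import robot, optics, workorder gives the robot as it stands.
- The arm moves only by the tool servo_tool, never from a script. Its argument "series" is a list of rows, each a list of 3 entries, a list of its own where there are three numbers: the opening, from 0 (shut) to 1 (fully open), then the shift along the tool's x, y, z in cm, then the turn, a rotation vector about the tool's x, y, z in degrees. A call has 1 to 10 rows; each row shifts and turns the commanded pose from where the row before left it, along the tool's axes as they then stand; what a row does not reach is not made up. A row lasts 1/8 s, in which the tool goes at most 62.5 mm and 10.7 degrees, less where a joint would pass 70% of its speed; a pose out of reach is approached as far as the arm can. A call with a gripper value outside its range is refused whole. The fingers move at their own pace and stop on an object; "force" is the grip in N (left out, the last holds). Time passes only in rows, so rows that do not move let the fingers close. It gives the time, the measured TCP pose, the force, the opening and the grip force at its end, in the units of the state.
- robot.read_state(): the state, without advancing time (a new reading comes with each control period).
- optics.get_image(name): name is "scene" or "top" or "wrist"; returns a dict with "color" (480x640x3 uint8, red, green, blue), "fov_y" (degrees; the focal length in pixels is half the picture's height over the tangent of half this angle, whatever the lens; pixels are square), "cx", "cy" (the principal point, pixels), "eye" and "attitude" of the camera in the world. Camera axes: x right, y down, z forward; pixel columns grow to the right and rows downward; lengths in m; the calibration is good to about 2 mm. A picture is of the moment at which its call begins. There is no depth.
- workorder.finish_job(): hands the job in; it is judged then, once.
The state is a dict: "clock": time; "joints": joint angles; "joint_velocities": joint speeds; "tau": joint torques, N m; "tool_pos": TCP position; "orientation": TCP orientation; "ft_force": force on the tool from outside, world axes, zero at the start; "ft_torque": the same for the moment, N m; "opening": opening from 0.0 (shut) to 1.0 (fully open); "grip_force": force on a finger pad.
Only numpy, scipy, OpenCV 4.12 (cv2) and the standard library are available. Lean on these libraries where they do the work, as an engineer would, in place of code of your own. Each camera call takes 0.05 s, during which the arm holds its last target. There are 200 camera calls.

## Working session

There is one attempt and no reset: what is moved stays moved. The work goes in short steps, Python scripts to look and compute and a tool call to move; the robot and the scene stay as the last step left them, time stands still between calls to the robot, and variables do not carry over. Pictures are saved under pics/ and viewed, at most 10 in all, crops included, and the job is handed in when it is done.

Besides the shell and the picture viewer there is one more tool, called after "Call:" by a JSON object that holds its "op" and its "data". servo_tool: Moves the arm, as the interface text tells. Its arguments: {"type":"object","properties":{"series":{"type":"array"},"force":{"type":"number"}},"required":["series"]}

```bash
mkdir -p pics; ls; cat > h.py <<'E'
import numpy as np, cv2, json
from bench import robot, optics, workorder
from scipy.spatial.transform import Rotation as R
def grab(n,f=None):
    d=optics.get_image(n)
    if f: cv2.imwrite('pics/'+f,d['color'][:,:,::-1])
    return d
def att(d):
    a=np.array(d['attitude'],float)
    return a if a.shape==(3,3) else R.from_euler('xyz',a).as_matrix()
def ray(d,u,v,z):
    f=240/np.tan(np.radians(d['fov_y'])/2)
    r=att(d)@np.array([(u-d['cx'])/f,(v-d['cy'])/f,1]); e=np.array(d['eye'])
    return e+r*(z-e[2])/r[2]
def proj(d,p):
    f=240/np.tan(np.radians(d['fov_y'])/2)
    q=att(d).T@(np.array(p)-np.array(d['eye']))
    return np.array([d['cx']+f*q[0]/q[2],d['cy']+f*q[1]/q[2]])
E
python3 - <<'E'
from h import *
print(robot.read_state(), robot.grasp_offset)
for n in("top","scene"):
    d=grab(n,n+'0.png'); print(n,{k:v for k,v in d.items() if k!='color'})
E
```

```text
pics
{'clock': 0.0, 'joints': array([ 1.19199475e+00,  4.23837488e-01,  1.63071164e+00,  1.41097257e-05,
        1.08858259e+00, -1.89826814e-02]), 'joint_velocities': array([-0.00158513, -0.00059904,  0.00135689, -0.0012635 ,  0.00215554,
       -0.00071562]), 'tau': array([ 2.99214800e-03, -5.57388210e+01, -2.81748480e+01,  1.45211261e-04,
        7.17168252e-03, -3.10490782e-05]), 'tool_pos': array([0.21982297, 0.58447512, 0.23053927]), 'orientation': array([-3.14005410e+00, -4.17022724e-05,  2.78176717e+00]), 'ft_force': array([-0.6238974 ,  0.26717829,  0.12906218]), 'ft_torque': array([-0.0384855 , -0.05088929,  0.00216088]), 'grip_force': 0.0, 'opening': 0.9967405252406577} 0.0187
top {'fov_y': 54.09405769493862, 'cx': 311.4262413466772, 'cy': 236.0348574033862, 'eye': array([0.29155425, 0.05130245, 1.28673341]), 'attitude': array([-2.93507823e+00, -1.71753971e-03, -1.56488464e+00])}
scene {'fov_y': 44.99260923297026, 'cx': 318.10724303320177, 'cy': 234.41234096203976, 'eye': array([1.43547247, 0.91625299, 1.3799989 ]), 'attitude': array([-2.39116656,  0.00755865,  2.35005112])}
```

View pics/top0.png

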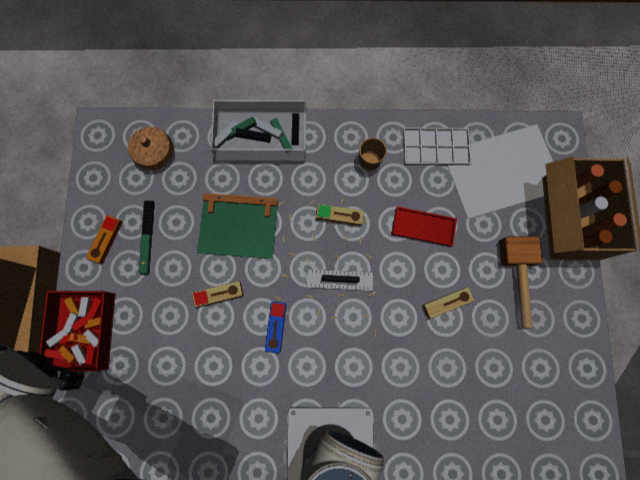

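View pics/scene0.png

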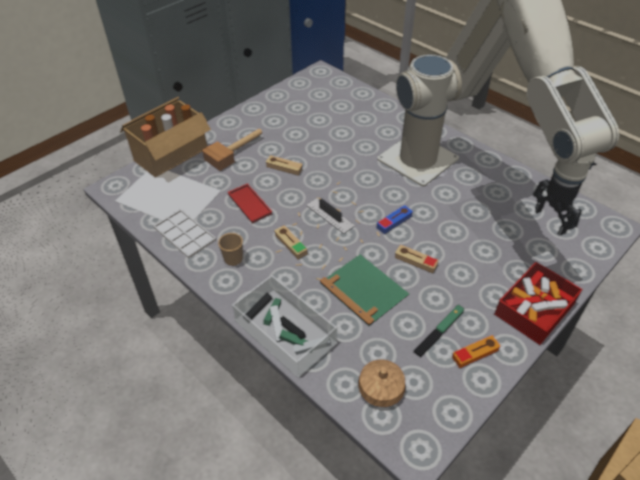

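The top view shows the true blanks as pale wood: green tag (340,215), red tag (218,294), plain (448,302). The look-alikes with red tags are orange (103,239) and blue (275,327). The nest is at (238,228), the red tray (424,226) and the straightedge (340,280). A second red box at (78,330), full of bits, is not the tray. The scene view agrees. I'll check the choice in one close crop.

```bash
python3 - <<'E'
import cv2
i=cv2.imread('pics/top0.png')[185:345,190:465]
i=cv2.resize(i,(798,464),interpolation=cv2.INTER_CUBIC)
cv2.imwrite('pics/crop1.png',cv2.convertScaleAbs(i,alpha=1.4))
E
```

```text
(no output)
```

View pics/crop1.png

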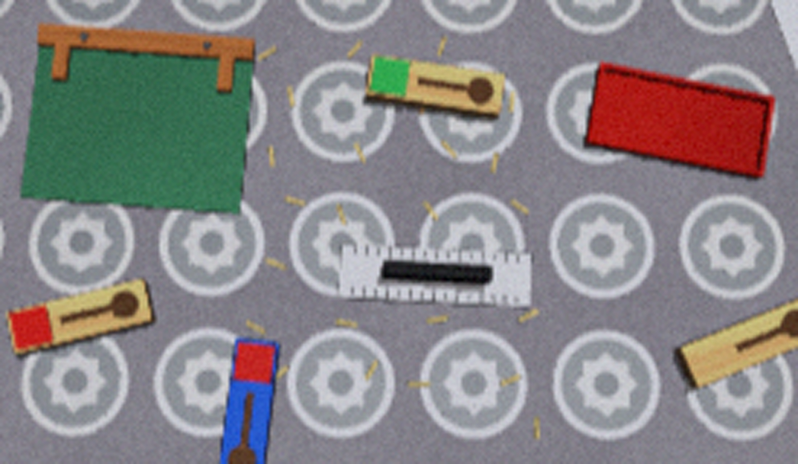

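The crop confirms it: the pale green-tagged blank is at crop (436,85) and the pale red-tagged one at (82,318). The blue look-alike at (248,400) stays put. The nest fence runs along the top at (40,35)–(253,48), the tray is at (680,120) and the straightedge at (435,274).

```bash
cat >> h.py <<'E'
def pose(d,pts,z,sc=None):
    "rect corners pixels in order -> centre, side lengths, yaw of side 0->1"
    P=np.array([ray(d,*p,z)[:2] for p in pts]); n=np.roll(P,-1,0)-P
    e=(n[0]-n[2])/2
    return P.mean(0).round(4),(np.linalg.norm(n,axis=1)*1000).round(1),round(np.degrees(np.arctan2(e[1],e[0])),2)
E
python3 - <<'E'
from h import *
d=grab('top')
c=lambda *P:[(190+x/2.902,185+y/2.9) for x,y in P]
print('green',pose(d,c((373,55),(505,73),(499,113),(367,95)),.028))
print('red',pose(d,c((9,312),(145,281),(154,318),(16,350)),.028))
print('nest board -x edge', [ray(d,*p,.006).round(4) for p in c((22,196),(240,213))], [ray(d,*p,.016).round(4) for p in c((38,25),(254,40))])
print('tray',pose(d,c((599,63),(775,97),(763,178),(586,145)),.016))
print('se',pose(d,c((341,246),(530,254),(530,306),(341,296)),.008))
w=grab('wrist','w0.png');print({k:v for k,v in w.items() if k!='color'})
E
```

```text
green (array([ 0.6181, -0.0285]), array([127.1,  39.8, 126.3,  39.9]), np.float64(-97.66))
red (array([0.3967, 0.299 ]), array([127.3,  35.3, 128.6,  35.6]), np.float64(-76.62))
nest board -x edge [array([0.5112, 0.3649, 0.006 ]), array([0.4961, 0.157 , 0.006 ])] [array([0.6778, 0.3563, 0.016 ]), array([0.664 , 0.1465, 0.016 ])]
tray (array([ 0.5867, -0.263 ]), array([171.1,  80.8, 169.7,  82.4]), np.float64(-100.77))
se (array([ 0.4376, -0.0281]), array([178.3,  48.9, 177. ,  47.2]), np.float64(-92.38))
{'fov_y': 71.10181964546608, 'cx': 316.4753635229518, 'cy': 232.18739087326296, 'eye': array([0.14848588, 0.61177278, 0.37223926]), 'attitude': array([2.83696308e+00, 1.35341218e-03, 1.21032871e+00])}
```

```bash
cat >> h.py <<'E'
def plan(x,y,z,yaw,op,n):
    "n equal rows to a tool-down pose (yaw deg), rounded; starts from the measured pose"
    s=robot.read_state(); p=np.array(s['tool_pos']); a=np.degrees(s['orientation'][2])
    dy=(yaw-a+180)%360-180; q=p.copy(); rows=[]
    for k in range(1,n+1):
        w=p+(np.array([x,y,z])-p)*k/n; t=np.radians(a)
        T=np.array([[np.cos(t),np.sin(t),0],[np.sin(t),-np.cos(t),0],[0,0,-1]])
        dl=np.round(T.T@(w-q)*100,1 if k<n else 2); q=q+T@dl/100
        da=round(-dy/n,1); a-=da
        rows.append([op,dl.tolist(),[0,0,da]])
    print(s['clock'],'tilt',np.degrees(s['orientation'][:2]).round(2),'end',q.round(4),round(a,2)); print(json.dumps(rows))
E
python3 -c "
from h import *
plan(.6,.22,.25,86,1,9)"
```

```text
0.2 tilt [-179.94   -0.  ] end [0.6  0.22 0.25] 85.59
[[1, [-5.4, -2.3, -0.2], [0, 0, 8.2]], [1, [-5.6, -1.5, -0.2], [0, 0, 8.2]], [1, [-5.8, -0.7, -0.2], [0, 0, 8.2]], [1, [-5.9, 0.1, -0.3], [0, 0, 8.2]], [1, [-5.8, 1.0, -0.2], [0, 0, 8.2]], [1, [-5.5, 1.8, -0.2], [0, 0, 8.2]], [1, [-5.3, 2.6, -0.2], [0, 0, 8.2]], [1, [-4.8, 3.3, -0.2], [0, 0, 8.2]], [1, [-4.37, 3.91, -0.22], [0, 0, 8.2]]]
```

Call:
{"op": "servo_tool", "data": {"series": [[1,[-5.4,-2.3,-0.2],[0,0,8.2]],[1,[-5.6,-1.5,-0.2],[0,0,8.2]],[1,[-5.8,-0.7,-0.2],[0,0,8.2]],[1,[-5.9,0.1,-0.3],[0,0,8.2]],[1,[-5.8,1.0,-0.2],[0,0,8.2]],[1,[-5.5,1.8,-0.2],[0,0,8.2]],[1,[-5.3,2.6,-0.2],[0,0,8.2]],[1,[-4.8,3.3,-0.2],[0,0,8.2]],[1,[-4.4,3.9,-0.2],[0,0,8.2]],[1,[0,0,0],[0,0,0]]]}}

```text
clock: 1.45
tool_pos: [0.6025, 0.217, 0.2502]
orientation: [3.141, 0.0, 1.488]
ft_force: [-0.0, 0.4, 0.1]
opening: 1.0
grip_force: 0.0
```

```bash
python3 -c "
from h import *
w=grab('wrist','w1.png'); np.save('w1',{k:v for k,v in w.items() if k!='color'},allow_pickle=True)
print(w['eye'],w['attitude'])
plan(.618,-.0285,.2,82.4,1,5)"
```

```text
[0.60902681 0.2934389  0.39167294] [ 2.83656700e+00 -9.34769901e-04 -8.32447548e-02]
1.5 tilt [-179.97    0.  ] end [ 0.618  -0.0285  0.2   ] 82.44
[[1, [-4.9, 0.7, 1.0], [0, 0, 0.6]], [1, [-4.9, 0.8, 1.0], [0, 0, 0.6]], [1, [-4.9, 0.9, 1.0], [0, 0, 0.6]], [1, [-4.8, 0.8, 1.0], [0, 0, 0.6]], [1, [-4.9, 0.99, 0.99], [0, 0, 0.6]]]
```

View pics/w1.png

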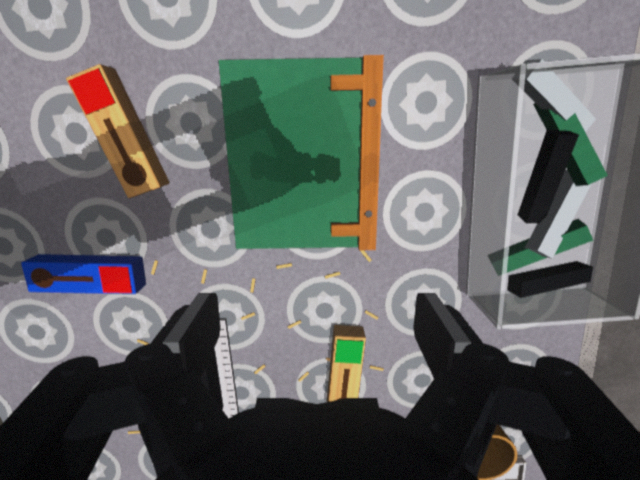

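The wrist picture shows the whole nest: open edge (219,60)–(236,248), fence outer edge (383,56)–(375,250), inner edge (364,57)–(360,248). It also shows the red blank at (118,130), and the green blank at (346,365) partly hidden by the gripper.

```bash
python3 - <<'E'
from h import *
d=np.load('w1.npy',allow_pickle=True).item()
print('nest open',[ray(d,*p,.006).round(4) for p in((219,60),(236,248))])
print('outer',[ray(d,*p,.016).round(4) for p in((383,56),(375,250))],'inner',[ray(d,*p,.016).round(4) for p in((364,56),(359,250))])
print('stops',[ray(d,*p,.016).round(4) for p in((331,89),(331,225))])
print('red',pose(d,((68,75),(103,65),(158,185),(130,197)),.028))
E
python3 - <<'E'
import cv2
i=cv2.imread('pics/w1.png');a=i[40:265,205:400];b=i[50:210,50:190]
f=lambda a,w:cv2.convertScaleAbs(cv2.resize(a,None,fx=w,fy=w,interpolation=cv2.INTER_CUBIC),alpha=1.4)
import numpy as np
a=f(a,2.5);b=f(b,2.5)
o=np.zeros((max(len(a),len(b)),a.shape[1]+b.shape[1],3),'uint8');o[:len(a),:a.shape[1]]=a[:,:];o[:len(b),a.shape[1]:]=b
print(a.shape,b.shape,o.shape);cv2.imwrite('pics/c2.png',o[:600,:800] if o.shape[1]>800 else o)
E
```

```text
nest open [array([0.5142, 0.3673, 0.006 ]), array([0.4996, 0.1604, 0.006 ])]
outer [array([0.6817, 0.3553, 0.016 ]), array([0.6673, 0.1475, 0.016 ])] inner [array([0.6627, 0.3568, 0.016 ]), array([0.6482, 0.1491, 0.016 ])]
stops [array([0.6274, 0.329 , 0.016 ]), array([0.6171, 0.1829, 0.016 ])]
red (array([0.4015, 0.3036]), array([ 37.4, 123.9,  35.2, 129.1]), np.float64(13.08))
(562, 488, 3) (400, 350, 3) (562, 838, 3)
```

View pics/c2.png

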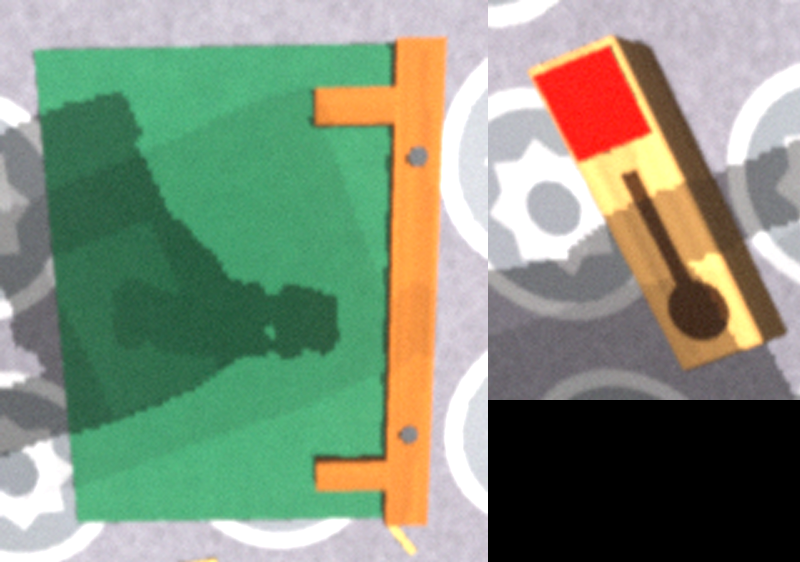

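Call:
{"op": "servo_tool", "data": {"series": [[1,[-4.9,0.7,1.0],[0,0,0.6]],[1,[-4.9,0.8,1.0],[0,0,0.6]],[1,[-4.9,0.9,1.0],[0,0,0.6]],[1,[-4.8,0.8,1.0],[0,0,0.6]],[1,[-4.9,1.0,1.0],[0,0,0.6]],[1,[0,0,0],[0,0,0]]]}}

```text
clock: 2.25
tool_pos: [0.6168, -0.0284, 0.1993]
orientation: [-3.139, 0.0, 1.44]
ft_force: [-0.2, -0.1, 0.5]
opening: 0.997
grip_force: 0.0
```

```bash
python3 - <<'E'
from h import *
w=grab('wrist','w2.png'); np.save('w2',{k:v for k,v in w.items() if k!='color'},allow_pickle=True)
g=[[proj(w,[.618+a*.0198-b*-.0086*0+0,-.0285+b*.064,.028]).round(0).tolist() for a in(-1,1)] for b in(-1,1)];print(g)
i=cv2.imread('pics/w2.png')[180:480,160:480];cv2.imwrite('pics/c3.png',cv2.convertScaleAbs(cv2.resize(i,None,fx=2,fy=2,interpolation=cv2.INTER_CUBIC),alpha=1.3))
E
```

```text
[[[307.0, 274.0], [345.0, 269.0]], [[287.0, 145.0], [330.0, 139.0]]]
```

View pics/c3.png

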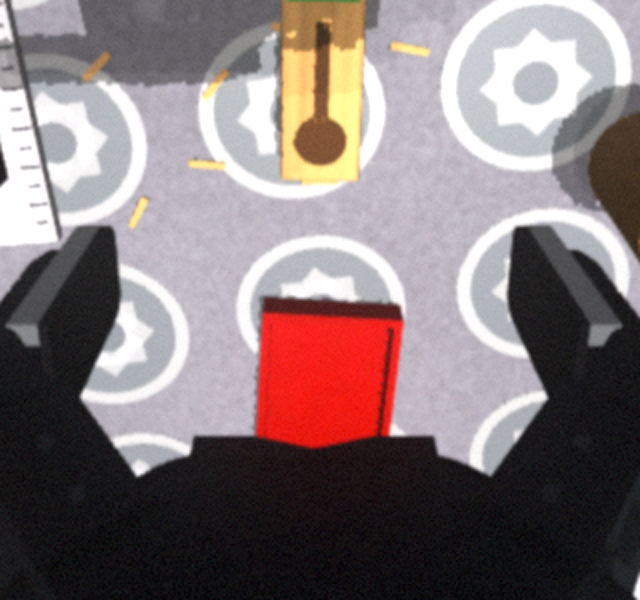

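The blank is straight under the camera, with its lower corners at (300,270) and (340,270). The red tray end is at about (325,330). I'll measure the whole blank outline by colour.

```bash
python3 - <<'E'
from h import *
d=np.load('w2.npy',allow_pickle=True).item()
i=cv2.imread('pics/w2.png');h=cv2.cvtColor(i,cv2.COLOR_BGR2HSV)
m=(h[:,:,1]>90).astype('uint8'); m[300:]=0; m[:,:260]=0; m[:,380:]=0
m=cv2.morphologyEx(m,cv2.MORPH_OPEN,np.ones((9,9)))
n,l,s,c=cv2.connectedComponentsWithStats(m); print(s[1:],c[1:])
k=1+s[1:,4].argmax(); q=np.argwhere(l==k)[:,::-1].astype(np.float32)
r=cv2.minAreaRect(q); b=cv2.boxPoints(r); print(b.round(1)); print(pose(d,b,.028))
for v in range(120,275,15):
    x=np.where(l[v]==k)[0]
    if len(x): print(v,x[0],x[-1],ray(d,x.mean()+.0,v,.028)[:2].round(4),end=';')
plan(.618,-.0285,.06,82.4,1,3)
E
```

```text
[[ 260    0   34    6  194]
 [ 301  137   43  134 5418]] [[275.8814433    2.37113402]
 [320.94389073 202.08840901]]
[[301. 137.]
 [343. 137.]
 [343. 270.]
 [301. 270.]]
(array([ 0.6223, -0.0261]), array([ 37.7, 129.6,  42.5, 129.6]), np.float64(-7.51))
150 301 343 [0.6291 0.0269];165 301 343 [0.6274 0.0136];180 301 342 [ 0.6252 -0.    ];195 301 341 [ 0.6229 -0.014 ];210 301 341 [ 0.6211 -0.0284];225 301 340 [ 0.6187 -0.0432];240 301 339 [ 0.6163 -0.0584];255 301 339 [ 0.6142 -0.074 ];270 311 328 [ 0.6117 -0.0901];2.3 tilt [-1.7991e+02 -2.0000e-02] end [ 0.618  -0.0285  0.06  ] 82.26
[[1, [-0.1, 0.0, 4.7], [0, 0, 0.1]], [1, [-0.0, 0.1, 4.6], [0, 0, 0.1]], [1, [-0.05, 0.01, 4.68], [0, 0, 0.1]]]
```

```bash
python3 -c "
from h import *
plan(.6207,-.0265,.0105,81.8,1,5)"
```

```text
2.3 tilt [-1.7991e+02 -2.0000e-02] end [ 0.6207 -0.0265  0.0105] 81.56
[[1, [0.0, 0.1, 3.8], [0, 0, 0.2]], [1, [0.0, 0.0, 3.8], [0, 0, 0.2]], [1, [0.1, 0.1, 3.8], [0, 0, 0.2]], [1, [-0.0, 0.1, 3.7], [0, 0, 0.2]], [1, [-0.02, 0.05, 3.83], [0, 0, 0.2]]]
```

Call:
{"op": "servo_tool", "data": {"series": [[1,[0.1,0.2,4],[0,0,0.4]],[1,[0.1,0.1,4],[0,0,0.4]],[1,[0,0.1,4],[0,0,0]],[1,[0,0,4],[0,0,0]],[1,[0,0,2.9],[0,0,0]],[0,[0,0,0],[0,0,0]],[0,[0,0,0],[0,0,0]],[0,[0,0,0],[0,0,0]],[0,[0,0,0],[0,0,0]]], "force": 50}}

```text
clock: 3.42
tool_pos: [0.6236, -0.0251, 0.0133]
orientation: [3.138, -0.001, 1.428]
ft_force: [0.2, 2.8, 7.6]
opening: 0.458
grip_force: 52.7
```

```bash
python3 -c "
from h import *
plan(.6309,.256,.07,86,0,6)"
```

```text
3.425 tilt [ 1.7981e+02 -4.0000e-02] end [0.6309 0.256  0.07  ] 85.99
[[0, [4.7, -0.5, -0.9], [0, 0, -0.7]], [0, [4.6, -0.5, -1.0], [0, 0, -0.7]], [0, [4.7, -0.5, -0.9], [0, 0, -0.7]], [0, [4.7, -0.4, -1.0], [0, 0, -0.7]], [0, [4.6, -0.3, -0.9], [0, 0, -0.7]], [0, [4.71, -0.24, -0.97], [0, 0, -0.7]]]
```

Call:
{"op": "servo_tool", "data": {"series": [[0,[0,0,-3],[0,0,0]],[0,[0,0,-2.7],[0,0,0]],[0,[4.7,-0.5,0],[0,0,-0.7]],[0,[4.6,-0.5,0],[0,0,-0.7]],[0,[4.7,-0.5,0],[0,0,-0.7]],[0,[4.7,-0.4,0],[0,0,-0.7]],[0,[4.6,-0.3,0],[0,0,-0.7]],[0,[4.7,-0.2,0],[0,0,-0.7]],[0,[0,0,0],[0,0,0]],[0,[0,0,0],[0,0,0]]]}}

```text
clock: 4.68
tool_pos: [0.6296, 0.2551, 0.0685]
orientation: [-3.141, 0.0, 1.501]
ft_force: [-0.3, 0.5, -0.6]
opening: 0.451
grip_force: 51.7
```

```bash
python3 -c "
from h import *
w=grab('wrist','w3.png'); np.save('w3',{k:v for k,v in w.items() if k!='color'},allow_pickle=True)
cv2.imwrite('pics/c4.png',cv2.convertScaleAbs(w['color'][:,:,::-1],alpha=1.3))
plan(.6309,.256,.025,86,0,2)"
```

```text
4.725 tilt [-1.7998e+02  3.0000e-02] end [0.6309 0.256  0.025 ] 85.95
[[0, [0.1, 0.1, 2.2], [0, 0, -0.0]], [0, [0.06, 0.02, 2.14], [0, 0, -0.0]]]
```

View pics/c4.png

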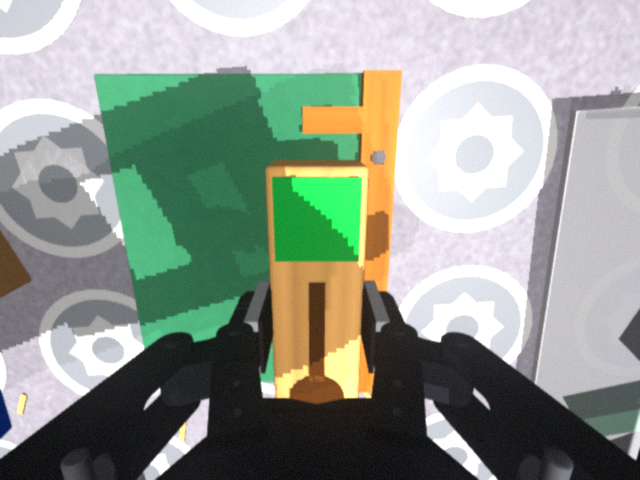

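The blank is held square to the nest with the tag towards +y. Its far top edge is at (268–368,168), the fence inner edge at (363,72), and the stop's inner edge at about (332,133).

```bash
python3 - <<'E'
from h import *
d=np.load('w3.npy',allow_pickle=True).item()
print('end',ray(d,268,169,.083).round(4),ray(d,368,168,.083).round(4), ray(d,275,397,.083).round(4))
print('stop',ray(d,333,132,.016).round(4),'fence in/out',ray(d,363,71,.016).round(4),ray(d,401,71,.016).round(4),'open',ray(d,96,74,.006).round(4),ray(d,127,248,.006).round(4))
E
```

```text
end [0.616  0.3178 0.083 ] [0.6534 0.3155 0.083 ] [0.6073 0.2123 0.083 ]
stop [0.6441 0.3281 0.016 ] fence in/out [0.6616 0.3577 0.016 ] [0.6815 0.3563 0.016 ] open [0.5152 0.3679 0.006 ] [0.5077 0.2655 0.006 ]
```

Call:
{"op": "servo_tool", "data": {"series": [[0,[0.3,0,1.5],[0,0,0]],[0,[0,0,2],[0,0,0]],[0,[0,0,1.0],[0,0,0]],[0,[0,0,0.3],[0,0,0]],[0,[0,0,0],[0,0,0]]]}}

```text
clock: 5.35
tool_pos: [0.6299, 0.2581, 0.0198]
orientation: [-3.141, 0.0, 1.5]
ft_force: [0.6, 0.3, -1.6]
opening: 0.453
grip_force: 51.7
```

Call:
{"op": "servo_tool", "data": {"series": [[0,[0,0.2,0.05],[0,0,0]],[0,[0,0.1,0],[0,0,0]],[0,[0,0.1,0],[0,0,0]],[0,[0,0,0],[0,0,0]]]}}

```text
clock: 5.85
tool_pos: [0.6342, 0.2581, 0.0198]
orientation: [3.141, -0.0, 1.501]
ft_force: [0.2, 0.2, -2.3]
opening: 0.45
grip_force: 51.7
```

Call:
{"op": "servo_tool", "data": {"series": [[0,[0,0.1,0.05],[0,0,0]],[0,[0,0,0],[0,0,0]],[0,[0,0.05,0],[0,0,0]],[0,[0,0,0],[0,0,0]]]}}

```text
clock: 6.35
tool_pos: [0.635, 0.2581, 0.0194]
orientation: [-3.141, 0.0, 1.501]
ft_force: [-5.5, 0.1, 4.2]
opening: 0.453
grip_force: 52.3
```

Call:
{"op": "servo_tool", "data": {"series": [[0,[0,0.05,0],[0,0,0]],[0.6,[0,0,0],[0,0,0]],[0.8,[0,0,0],[0,0,0]],[1,[0,0,-1],[0,0,0]],[1,[0,0,-4],[0,0,0]],[1,[0,0,-6],[0,0,0]],[1,[0,0,-6],[0,0,0]]]}}

```text
clock: 7.22
tool_pos: [0.6361, 0.2579, 0.1916]
orientation: [3.141, -0.0, 1.501]
ft_force: [1.1, -0.6, -0.9]
opening: 1.005
grip_force: 0.0
```

```bash
python3 - <<'E'
from h import *
d=np.load('w1.npy',allow_pickle=True).item()
print('red',pose(d,((66.8,78),(100,64.8),(160.4,186.8),(129.2,198)),.028))
w=grab('wrist','w4.png'); np.save('w4',{k:v for k,v in w.items() if k!='color'},allow_pickle=True)
plan(.40,.302,.16,103.3,1,5)
E
```

```text
red (array([0.4005, 0.3023]), array([ 37.1, 127.6,  38.1, 127.8]), np.float64(14.03))
7.275 tilt [179.3   -0.32] end [0.4   0.302 0.16 ] 103.48
[[1, [0.5, -4.9, 0.8], [0, 0, -3.5]], [1, [0.8, -4.8, 0.9], [0, 0, -3.5]], [1, [1.1, -4.7, 0.8], [0, 0, -3.5]], [1, [1.4, -4.7, 0.8], [0, 0, -3.5]], [1, [1.66, -4.6, 0.83], [0, 0, -3.5]]]
```

View pics/w4.png

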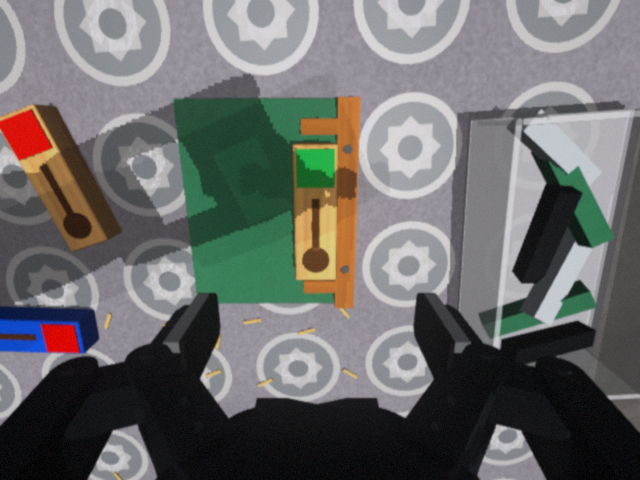

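The green blank lies tag up between the stops and against the fence, at (315,212). The red-tagged blank is at (60,175).

Call:
{"op": "servo_tool", "data": {"series": [[1,[0.5,-4.9,0.8],[0,0,-3.5]],[1,[0.8,-4.8,0.9],[0,0,-3.5]],[1,[1.1,-4.7,0.8],[0,0,-3.5]],[1,[1.4,-4.7,0.8],[0,0,-3.5]],[1,[1.7,-4.6,0.8],[0,0,-3.5]],[1,[0,0,3],[0,0,0]],[1,[0,0,0],[0,0,0]]]}}

```text
clock: 8.15
tool_pos: [0.3945, 0.3004, 0.1176]
orientation: [-3.139, 0.001, 1.807]
ft_force: [-0.2, 0.2, 0.3]
opening: 1.001
grip_force: 0.0
```

```bash
python3 - <<'E'
from h import *
d=grab('wrist','w5.png')
i=cv2.imread('pics/w5.png');h=cv2.cvtColor(i,cv2.COLOR_BGR2HSV)
C=np.mean([proj(d,[.4005,.3023+k,.028]) for k in(0,)],0); print(C)
m=(h[:,:,1]>90).astype('uint8')
m=cv2.morphologyEx(m,cv2.MORPH_OPEN,np.ones((9,9)))
n,l,s,c=cv2.connectedComponentsWithStats(m); k=l[int(C[1])-15,int(C[0])]; print(k,s[k])
for v in range(s[k][1]+10,s[k][1]+s[k][3],20):
    x=np.where(l[v]==k)[0]; print(v,x[0],x[-1],ray(d,x[0],v,.028)[:2].round(4),ray(d,x[-1]+1,v,.028)[:2].round(4))
plan(.4005,.3023,.0105,103.8,1,4)
E
```

```text
[325.03132723 236.61809572]
1 [ 293  142   58  171 9288]
152 293 350 [0.3652 0.3553] [0.403  0.3644]
172 293 350 [0.368  0.3423] [0.4066 0.3515]
192 294 349 [0.3717 0.329 ] [0.4095 0.3381]
212 295 349 [0.3754 0.3151] [0.4133 0.3242]
232 296 348 [0.3793 0.3008] [0.4165 0.3097]
252 296 348 [0.3826 0.2857] [0.4205 0.2949]
272 297 348 [0.3868 0.2703] [0.4247 0.2794]
292 298 348 [0.3911 0.2542] [0.429  0.2633]
312 299 345 [0.3957 0.2374] [0.4313 0.246 ]
8.2 tilt [-1.7998e+02  1.0000e-02] end [0.4005 0.3023 0.0105] 103.89
[[1, [0.0, 0.1, 2.7], [0, 0, -0.1]], [1, [0.0, 0.2, 2.7], [0, 0, -0.1]], [1, [0.0, 0.1, 2.7], [0, 0, -0.1]], [1, [0.03, 0.11, 2.7], [0, 0, -0.1]]]
```

Call:
{"op": "servo_tool", "data": {"series": [[1,[0.1,0.3,3],[0,0,-0.8]],[1,[0.1,0.1,3],[0,0,0]],[1,[0,0,3],[0,0,0]],[1,[0,0,1.7],[0,0,0]],[0,[0,0,0],[0,0,0]],[0,[0,0,0],[0,0,0]],[0,[0,0,0],[0,0,0]],[0,[0,0,0],[0,0,0]],[0,[0,0,-4],[0,0,0]],[0,[0,0,-4],[0,0,0]]]}}

```text
clock: 9.45
tool_pos: [0.3987, 0.3035, 0.0925]
orientation: [-3.141, 0.0, 1.82]
ft_force: [0.4, -0.2, -0.6]
opening: 0.454
grip_force: 51.0
```

```bash
python3 - <<'E'
from h import *
d=np.load('w2.npy',allow_pickle=True).item()
c=lambda x,y:(160+x/2,180+y/2)
# tray near end in w2: outer rim corners (262,300),(402,307); left edge (257,435); right (390,435)
print([ray(d,*c(*p),.016).round(4) for p in((262,300),(402,305),(257,435),(388,435))])
plan(.588,-.262,.12,79.2,0,10)
E
```

```text
[array([ 0.5701, -0.1635,  0.016 ]), array([ 0.6473, -0.1768,  0.016 ]), array([ 0.5528, -0.2555,  0.016 ]), array([ 0.6307, -0.2657,  0.016 ])]
9.45 tilt [-1.7997e+02  1.0000e-02] end [ 0.588 -0.262  0.12 ] 79.29
[[0, [-5.9, 0.4, -0.3], [0, 0, 2.5]], [0, [-6.0, 0.7, -0.2], [0, 0, 2.5]], [0, [-5.9, 1.0, -0.3], [0, 0, 2.5]], [0, [-5.8, 1.2, -0.3], [0, 0, 2.5]], [0, [-5.8, 1.5, -0.3], [0, 0, 2.5]], [0, [-5.7, 1.7, -0.2], [0, 0, 2.5]], [0, [-5.6, 1.9, -0.3], [0, 0, 2.5]], [0, [-5.6, 2.2, -0.3], [0, 0, 2.5]], [0, [-5.4, 2.5, -0.3], [0, 0, 2.5]], [0, [-5.32, 2.67, -0.25], [0, 0, 2.5]]]
```

Call:
{"op": "servo_tool", "data": {"series": [[0,[-5.9,0.4,-0.3],[0,0,2.5]],[0,[-6.0,0.7,-0.2],[0,0,2.5]],[0,[-5.9,1.0,-0.3],[0,0,2.5]],[0,[-5.8,1.2,-0.3],[0,0,2.5]],[0,[-5.8,1.5,-0.3],[0,0,2.5]],[0,[-5.7,1.7,-0.2],[0,0,2.5]],[0,[-5.6,1.9,-0.3],[0,0,2.5]],[0,[-5.6,2.2,-0.3],[0,0,2.5]],[0,[-5.4,2.5,-0.3],[0,0,2.5]],[0,[-5.3,2.7,-0.3],[0,0,2.5]]]}}

```text
clock: 10.7
tool_pos: [0.5889, -0.2637, 0.1202]
orientation: [3.141, 0.0, 1.382]
ft_force: [0.4, -0.2, -1.2]
opening: 0.451
grip_force: 51.1
```

Call:
{"op": "servo_tool", "data": {"series": [[0,[0,0,0],[0,0,0]],[0,[0,0,0],[0,0,0]],[0,[0,0,0],[0,0,0]]]}}

```text
clock: 11.08
tool_pos: [0.5879, -0.2602, 0.1193]
orientation: [-3.141, -0.0, 1.385]
ft_force: [-0.1, -0.6, -1.5]
opening: 0.458
grip_force: 51.1
```

```bash
python3 -c "
from h import *
w=grab('wrist','w6.png'); np.save('w6',{k:v for k,v in w.items() if k!='color'},allow_pickle=True)
plan(.590,-.258,.0225,79.3,0,4)"
```

```text
11.125 tilt [-1.7995e+02 -2.0000e-02] end [ 0.59   -0.258   0.0225] 79.38
[[0, [0.1, 0.0, 2.4], [0, 0, 0.0]], [0, [0.0, 0.1, 2.4], [0, 0, 0.0]], [0, [0.1, 0.0, 2.5], [0, 0, 0.0]], [0, [0.05, 0.05, 2.38], [0, 0, 0.0]]]
```

View pics/w6.png

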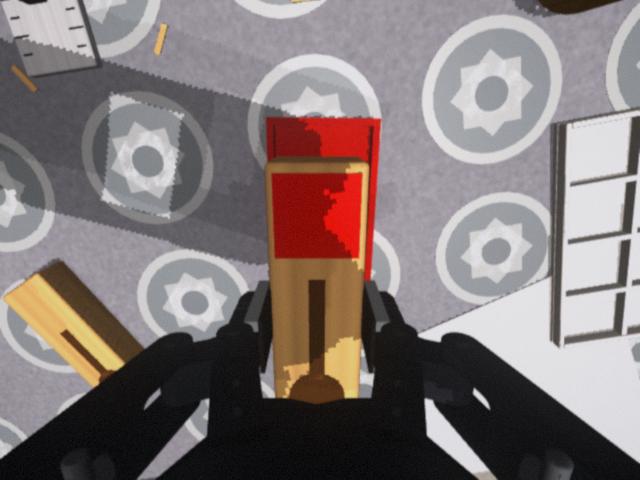

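The tray's far rim is at (267,118)–(381,118). The red blank's far top edge is at (267,162)–(368,162), tag up.

```bash
python3 - <<'E'
from h import *
d=np.load('w6.npy',allow_pickle=True).item()
A,B,C=[ray(d,*p,.016) for p in((267,118),(381,118),(372,285))]; print(A,B,C)
E,F=[ray(d,*p,.134) for p in((267,163),(368,163))]; print(E,F)
a=np.radians(-10.7);u=np.array([np.cos(a),np.sin(a),0]);v=np.array([-u[1],u[0],0])
t=(A+B)/2-.085*v; b=(E+F)/2-.065*v; print('tray',t,'blank',b,'shift u,v mm',1000*(t-b)@u,1000*(t-b)@v, np.degrees(np.arctan2(*(B-C)[:2])))
E
```

```text
[ 0.5697132  -0.17292355  0.016     ] [ 0.64705207 -0.18750214  0.016     ] [ 0.62359468 -0.31242517  0.016     ]
[ 0.58188684 -0.19414865  0.134     ] [ 0.61878751 -0.20109933  0.134     ]
tray [ 0.59260097 -0.26373493  0.016     ] blank [ 0.58826885 -0.26149382  0.134     ] shift u,v mm 4.672901133216602 -1.3978143491780664 10.634861623061791
```

Call:
{"op": "servo_tool", "data": {"series": [[0,[-0.1,0.4,2],[0,0,0]],[0,[0,0,4],[0,0,0]],[0,[0,0,3],[0,0,0]],[0,[0,0,0.9],[0,0,0]],[0,[0,0,0.1],[0,0,0]],[0.6,[0,0,0],[0,0,0]],[0.8,[0,0,0],[0,0,0]],[1,[0,0,-2],[0,0,0]],[0.8,[0,0,-5],[0,0,0]],[0.6,[0,0,-5],[0,0,0]]]}}

```text
clock: 12.38
tool_pos: [0.5923, -0.2635, 0.1419]
orientation: [3.141, 0.0, 1.384]
ft_force: [0.7, -0.6, 1.4]
opening: 0.613
grip_force: 0.0
```

```bash
python3 - <<'E'
from h import *
print(robot.read_state()['tool_pos'])
d=grab('wrist','w7.png'); i=d['color'][::-1] if 0 else d['color']
h=cv2.cvtColor(i,cv2.COLOR_RGB2HSV); m=((h[:,:,0]>10)&(h[:,:,0]<30)&(h[:,:,1]>70)).astype('uint8'); m=cv2.morphologyEx(m,cv2.MORPH_OPEN,np.ones((7,7)))
n,l,s,c=cv2.connectedComponentsWithStats(m); print(s[1:].tolist())
plan(.441,-.027,.16,87.8,0.6,6)
E
```

```text
[ 0.59229323 -0.26346655  0.14185957]
[[509, 0, 87, 18, 1007], [291, 197, 51, 108, 4824], [22, 251, 127, 116, 7138]]
12.425 tilt [1.7938e+02 1.6000e-01] end [ 0.441 -0.027  0.16 ] 87.69
[[0.6, [3.4, -3.3, -0.2], [0, 0, -1.4]], [0.6, [3.5, -3.2, -0.2], [0, 0, -1.4]], [0.6, [3.6, -3.1, -0.1], [0, 0, -1.4]], [0.6, [3.6, -3.0, -0.2], [0, 0, -1.4]], [0.6, [3.8, -2.9, -0.2], [0, 0, -1.4]], [0.6, [3.76, -2.85, -0.16], [0, 0, -1.4]]]
```

Call:
{"op": "servo_tool", "data": {"series": [[0.6,[3.4,-3.3,-0.2],[0,0,-1.4]],[0.6,[3.5,-3.2,-0.2],[0,0,-1.4]],[0.6,[3.6,-3.1,-0.1],[0,0,-1.4]],[0.6,[3.6,-3.0,-0.2],[0,0,-1.4]],[0.6,[3.8,-2.9,-0.2],[0,0,-1.4]],[0.6,[3.8,-2.9,-0.2],[0,0,-1.4]],[0.6,[0,0,0],[0,0,0]],[0.6,[0,0,0],[0,0,0]]]}}

```text
clock: 13.42
tool_pos: [0.4379, -0.025, 0.1514]
orientation: [3.139, 0.0, 1.531]
ft_force: [0.5, 0.1, -0.0]
opening: 0.6
grip_force: 0.0
```

```bash
python3 - <<'E'
from h import *
d=grab('wrist','w8.png'); np.save('w8',{k:v for k,v in d.items() if k!='color'},allow_pickle=True)
i=d['color'].astype(int); g=i.mean(2)
print(robot.read_state()['tool_pos'])
P=[proj(d,[.441+a,-.027+b,z]).round(0).tolist() for a,b,z in((0,.05,.048),(0,-.05,.048),(.025,.09,.008),(-.025,-.09,.008))];print(P)
m=(g<45).astype('uint8'); n,l,s,c=cv2.connectedComponentsWithStats(m)
for k in range(1,n):
    if s[k,4]>150: print(k,s[k],c[k].round(1))
E
```

```text
[ 0.43810545 -0.02531602  0.15118093]
[[317.0, 168.0], [322.0, 293.0], [346.0, 110.0], [297.0, 312.0]]
1 [  41    0  185   38 1352] [148.6  25.9]
2 [ 311  163   17  126 1810] [318.6 221.6]
4 [    0   284   640   196 62936] [319.1 415.4]
```

```bash
python3 - <<'E'
from h import *
d=np.load('w8.npy',allow_pickle=True).item(); i=cv2.imread('pics/w8.png'); g=i.mean(2)
print(d['eye'])
print('ends',ray(d,318,163,.048)[:2].round(4),ray(d,320,289,.048)[:2].round(4))
for v in range(175,286,18):
    x=np.where(g[v,300:340]<45)[0]+300
    L,Rr=ray(d,x[0],v,.048)[:2],ray(d,x[-1]+1,v,.048)[:2]
    print(v,x[0],x[-1],L.round(4),Rr.round(4),((L+Rr)/2).round(4))
for v in (130,150,200,240):
    print(v,g[v,275:360:3].round(0).astype(int).tolist())
E
```

```text
[0.44095175 0.05172119 0.29292157]
ends [0.4417 0.0266] [ 0.4394 -0.0736]
175 311 327 [0.4363 0.0183] [0.4486 0.0178] [0.4425 0.018 ]
193 311 327 [0.4357 0.0051] [0.4482 0.0046] [0.442  0.0048]
211 311 327 [ 0.4351 -0.0086] [ 0.4478 -0.0091] [ 0.4415 -0.0088]
229 311 326 [ 0.4344 -0.0227] [ 0.4466 -0.0232] [ 0.4405 -0.0229]
247 311 326 [ 0.4338 -0.0372] [ 0.4462 -0.0377] [ 0.44   -0.0375]
265 312 326 [ 0.4339 -0.0523] [ 0.4457 -0.0528] [ 0.4398 -0.0526]
283 312 325 [ 0.4332 -0.068 ] [ 0.4444 -0.0684] [ 0.4388 -0.0682]
130 [76, 77, 74, 81, 78, 192, 198, 191, 195, 205, 205, 207, 201, 206, 204, 207, 209, 202, 209, 204, 205, 200, 195, 191, 203, 180, 201, 198, 197]
150 [74, 75, 75, 78, 78, 109, 123, 198, 202, 202, 204, 207, 201, 203, 200, 209, 209, 207, 210, 207, 203, 200, 206, 203, 206, 151, 151, 151, 149]
200 [76, 76, 82, 80, 81, 91, 120, 115, 121, 123, 118, 120, 37, 31, 31, 28, 31, 31, 110, 124, 116, 118, 122, 117, 105, 142, 157, 157, 158]
240 [146, 139, 151, 151, 144, 117, 208, 209, 211, 210, 194, 138, 46, 38, 40, 39, 40, 37, 199, 214, 211, 211, 210, 210, 196, 196, 195, 204, 209]
```

Call:
{"op": "servo_tool", "data": {"series": [[0.6,[0.1,0.2,3],[0,0,0.2]],[0.6,[0.1,0.1,4],[0,0,0]],[0.6,[0,0,4],[0,0,0]],[0.6,[0,0,1.1],[0,0,0]],[0,[0,0,0],[0,0,0]],[0,[0,0,0],[0,0,0]],[0,[0,0,0],[0,0,0]],[0,[0,0,0],[0,0,0]],[0,[0,0,0],[0,0,0]]], "force": 60}}

```text
clock: 14.6
tool_pos: [0.4408, -0.0232, 0.0305]
orientation: [3.139, 0.0, 1.527]
ft_force: [-0.6, -2.6, 8.4]
opening: 0.143
grip_force: 61.6
```

```bash
python3 - <<'E'
from h import *
d=np.load('w4.npy',allow_pickle=True).item(); print('tilt at w4',d['eye'],d['attitude'])
i=cv2.imread('pics/w4.png').astype(int)
print('blank rough',pose(d,((293,145),(337,145),(335.5,280.5),(295,281)),.034))
print('stops',ray(d,320,134,.016).round(4),ray(d,320,282,.016).round(4),'fence',ray(d,338,98,.016).round(4),ray(d,335,306,.016).round(4))
print('col 310 G-R', [(v,i[v,310].tolist()) for v in list(range(132,150,2))+list(range(274,292,2))])
plan(.58,.258,.08,86,0,8)
E
```

```text
tilt at w4 [0.64177739 0.33439899 0.33311125] [ 2.83691648e+00 -4.39648431e-04 -7.08926284e-02]
blank rough (array([0.635 , 0.2552]), array([ 38. , 128.4,  39.6, 129. ]), np.float64(-3.67))
stops [0.6446 0.3278 0.016 ] [0.6347 0.1806 0.016 ] fence [0.6625 0.357  0.016 ] [0.6487 0.1514 0.016 ]
col 310 G-R [(132, [46, 102, 173]), (134, [59, 107, 136]), (136, [83, 119, 60]), (138, [83, 117, 58]), (140, [52, 78, 39]), (142, [45, 67, 58]), (144, [61, 104, 142]), (146, [93, 159, 212]), (148, [86, 165, 179]), (274, [113, 193, 218]), (276, [116, 195, 218]), (278, [113, 188, 213]), (280, [58, 111, 156]), (282, [53, 114, 187]), (284, [49, 115, 191]), (286, [54, 116, 189]), (288, [51, 112, 186]), (290, [49, 111, 186])]
14.6 tilt [1.7986e+02 2.0000e-02] end [0.58  0.258 0.08 ] 85.9
[[0, [3.6, 1.6, -0.6], [0, 0, 0.2]], [0, [3.6, 1.6, -0.6], [0, 0, 0.2]], [0, [3.6, 1.5, -0.7], [0, 0, 0.2]], [0, [3.6, 1.6, -0.6], [0, 0, 0.2]], [0, [3.6, 1.5, -0.6], [0, 0, 0.2]], [0, [3.6, 1.5, -0.6], [0, 0, 0.2]], [0, [3.6, 1.5, -0.6], [0, 0, 0.2]], [0, [3.65, 1.53, -0.65], [0, 0, 0.2]]]
```

Call:
{"op": "servo_tool", "data": {"series": [[0,[0,0,-3],[0,0,0]],[0,[0,0,-3],[0,0,0]],[0,[3.6,1.6,0],[0,0,0.2]],[0,[3.6,1.6,0],[0,0,0.2]],[0,[3.6,1.6,0],[0,0,0.2]],[0,[3.6,1.6,0],[0,0,0.2]],[0,[3.6,1.6,0],[0,0,0.2]],[0,[3.6,1.5,0],[0,0,0.2]],[0,[3.6,1.5,0],[0,0,0.2]],[0,[3.6,1.5,0],[0,0,0.2]]]}}

```text
clock: 15.85
tool_pos: [0.5809, 0.2588, 0.0895]
orientation: [-3.141, 0.0, 1.499]
ft_force: [1.2, -0.2, -3.0]
opening: 0.146
grip_force: 60.1
```

Call:
{"op": "servo_tool", "data": {"series": [[0,[0,0,0],[0,0,0]],[0,[0,0,0],[0,0,0]],[0,[0,0,0],[0,0,0]]]}}

```text
clock: 16.23
tool_pos: [0.58, 0.2565, 0.0892]
orientation: [-3.141, 0.001, 1.498]
ft_force: [-0.7, 1.0, -3.3]
opening: 0.143
grip_force: 60.1
```

```bash
python3 - <<'E'
from h import *
d=grab('wrist','w9.png');np.save('w9',{k:v for k,v in d.items() if k!='color'},allow_pickle=True)
i=d['color'].astype(int); z=robot.read_state()['tool_pos'][2]-.0305; print('bottom',z)
b=((i.min(2)>120)&(i.max(2)-i.min(2)<40)).astype('uint8'); 
for v in range(60,260,20):
    x=np.where(b[v])[0]; x=x[(x>200)&(x<440)]; print(v,x.min() if len(x) else 0,x.max() if len(x) else 0,len(x),end='; ')
P=[proj(d,[.581+a,.258+q,z+.008]).round(0).tolist() for a,q in((-.025,.09),(.025,.09))];print(P)
c=[(v,i[v,300].tolist()) for v in range(int(P[0][1])-12,int(P[0][1])+14,2)];print(c)
plan(.5857,.2585,.042,86.1,0,2)
E
```

```text
bottom 0.05879359045237122
60 201 439 239; 80 0 0 0; 100 0 0 0; 120 263 369 107; 140 265 368 104; 160 266 367 102; 180 267 366 76; 200 268 365 55; 220 201 364 68; 240 269 363 59; [[248.0, 97.0], [359.0, 88.0]]
[(85, [68, 141, 100]), (87, [71, 141, 102]), (89, [71, 139, 101]), (91, [70, 138, 102]), (93, [72, 139, 103]), (95, [75, 141, 106]), (97, [73, 141, 103]), (99, [69, 139, 97]), (101, [60, 112, 83]), (103, [78, 100, 87]), (105, [210, 205, 209]), (107, [232, 230, 230]), (109, [233, 229, 230])]
16.275 tilt [-1.7995e+02  3.0000e-02] end [0.5857 0.2585 0.042 ] 86.04
[[0, [0.1, 0.3, 2.4], [0, 0, -0.1]], [0, [0.13, 0.23, 2.33], [0, 0, -0.1]]]
```

```bash
python3 - <<'E'
from h import *
d=np.load('w9.npy',allow_pickle=True).item(); z=.0668
L=[ray(d,x,v,z) for x,v in((263,120),(269,240))];Q=[ray(d,x+1,v,z) for x,v in((369,120),(363,240))]
for a in(L,Q):print(a[0][:2].round(4),a[1][:2].round(4),np.degrees(np.arctan2(*(a[0]-a[1])[:2])).round(2))
e=ray(d,316,104,z); t=np.radians(-4); print('end',e.round(4),'centre',(e[:2]-.09*np.array([-np.sin(t),np.cos(t)])).round(4))
print('blank far edge z.034 expected px',proj(d,[.6395,.320,.034]))
E
```

```text
[0.5614 0.3377] [0.5574 0.2792] 3.92
[0.6108 0.3341] [0.6062 0.2756] 4.47
end [0.5864 0.3428 0.0668] centre [0.5801 0.253 ]
blank far edge z.034 expected px [412.63594929 143.25230447]
```

Call:
{"op": "servo_tool", "data": {"series": [[0,[0.3,0.3,2],[0,0,-0.1]],[0,[0.1,0.2,2],[0,0,-0.1]],[0,[0,0,1],[0,0,0]],[0,[0,0,0.2],[0,0,0]],[0,[0,0,0],[0,0,0]]]}}

```text
clock: 16.9
tool_pos: [0.5857, 0.2611, 0.0365]
orientation: [-3.141, 0.0, 1.503]
ft_force: [-0.2, 0.0, -2.3]
opening: 0.144
grip_force: 60.4
```

```bash
python3 - <<'E'
from h import *
d=grab('wrist','w10.png');np.save('w10',{k:v for k,v in d.items() if k!='color'},allow_pickle=True)
i=cv2.imread('pics/w10.png').astype(int)
print(robot.read_state()['tool_pos'])
P=lambda *p:proj(d,p).round(0).tolist()
print(P(.6395,.320,.034),P(.626,.19,.034),P(.592,.348,.015),P(.58,.168,.015),P(.611,.25,.015),P(.615,.25,.034))
for x in(300,): print([(v,i[v,x].tolist()) for v in range(60,130,3)])
j=int(P(.6395,.32,.034)[0]); print(j,[(v,i[v,j].tolist()) for v in range(100,190,3)])
print([(x,i[200,x].tolist()) for x in range(340,440,3)])
E
```

```text
[0.58590395 0.26112783 0.03663218]
[433.0, 162.0] [400.0, 408.0] [317.0, 102.0] [317.0, 416.0] [364.0, 294.0] [378.0, 312.0]
[(60, [195, 186, 192]), (63, [195, 187, 194]), (66, [200, 188, 192]), (69, [163, 160, 157]), (72, [111, 152, 79]), (75, [109, 153, 78]), (78, [111, 152, 76]), (81, [114, 154, 79]), (84, [113, 151, 79]), (87, [110, 150, 73]), (90, [111, 151, 76]), (93, [108, 150, 73]), (96, [110, 152, 77]), (99, [111, 154, 80]), (102, [98, 132, 73]), (105, [224, 222, 225]), (108, [241, 240, 243]), (111, [242, 241, 243]), (114, [242, 240, 243]), (117, [242, 241, 244]), (120, [242, 241, 244]), (123, [243, 242, 244]), (126, [241, 241, 243]), (129, [243, 242, 244])]
433 [(100, [116, 161, 78]), (103, [115, 165, 83]), (106, [111, 157, 78]), (109, [87, 153, 177]), (112, [64, 149, 231]), (115, [68, 156, 234]), (118, [71, 157, 237]), (121, [70, 156, 235]), (124, [66, 151, 233]), (127, [67, 153, 232]), (130, [64, 149, 231]), (133, [66, 151, 232]), (136, [63, 145, 228]), (139, [64, 144, 224]), (142, [110, 160, 108]), (145, [115, 163, 83]), (148, [112, 160, 78]), (151, [99, 142, 70]), (154,
[... 339 characters left out ...]
, (349, [219, 216, 221]), (352, [226, 222, 227]), (355, [227, 227, 229]), (358, [221, 220, 223]), (361, [220, 219, 223]), (364, [229, 228, 231]), (367, [122, 132, 117]), (370, [71, 96, 57]), (373, [66, 89, 71]), (376, [49, 70, 85]), (379, [46, 73, 86]), (382, [50, 75, 93]), (385, [83, 139, 181]), (388, [129, 212, 245]), (391, [79, 179, 71]), (394, [93, 221, 46]), (397, [99, 221, 51]), (400, [95, 219, 48]), (403, [102, 224, 49]), (406, [101, 229, 48]), (409, [103, 231, 50]), (412, [106, 232, 50]), (415, [98, 229, 45]), (418, [99, 231, 49]), (421, [97, 229, 42]), (424, [99, 230, 45]), (427, [101, 232, 47]), (430, [99, 230, 41]), (433, [96, 230, 41]), (436, [97, 229, 44]), (439, [98, 229, 42])]
```

```bash
python3 - <<'E'
from h import *
d=np.load('w10.npy',allow_pickle=True).item()
t=np.radians(-4);u=np.array([np.cos(t),np.sin(t),0]);v=np.array([-u[1],u[0],0]);o=np.array([.5903,.2577,0])
f=lambda p:(round(1000*(p-o)@u,1),round(1000*(p-o)@v,1))
print('se end',f(ray(d,300,103.5,.0143)),'blank end',f(ray(d,433,161.5,.034)),'stop',f(ray(d,433,141,.016)))
print('se edge',f(ray(d,366.5,200,.0143)),'blank edge',f(ray(d,385,200,.034)))
E
```

```text
se end (np.float64(-12.2), np.float64(89.8)) blank end (np.float64(44.5), np.float64(65.7)) stop (np.float64(49.7), np.float64(73.4))
se edge (np.float64(20.2), np.float64(45.0)) blank edge (np.float64(25.3), np.float64(49.2))
```

Call:
{"op": "servo_tool", "data": {"series": [[0,[0.1,0.2,0],[0,0,0]],[0,[0,0.1,0],[0,0,0]],[0,[0,0.1,0],[0,0,0]],[0,[0,0,0],[0,0,0]],[0,[0,0,0],[0,0,0]]]}}

```text
clock: 17.58
tool_pos: [0.5901, 0.2619, 0.0373]
orientation: [-3.141, 0.0, 1.502]
ft_force: [-0.3, -0.4, -2.7]
opening: 0.146
grip_force: 60.4
```

Call:
{"op": "servo_tool", "data": {"series": [[0,[0,0.1,0.05],[0,0,0]],[0,[0,0,0],[0,0,0]],[0,[0,0.05,0.05],[0,0,0]],[0,[0,0,0],[0,0,0]],[0,[0,0,0],[0,0,0]]]}}

```text
clock: 18.2
tool_pos: [0.5902, 0.2618, 0.0364]
orientation: [-3.139, 0.001, 1.502]
ft_force: [-8.3, 0.8, 3.6]
opening: 0.145
grip_force: 61.2
```

Call:
{"op": "servo_tool", "data": {"series": [[0.16,[0,0,0],[0,0,0]],[0.24,[0,-0.05,0],[0,0,0]],[0.24,[0,-0.05,0],[0,0,0]],[0.24,[0,0,-0.5],[0,0,0]],[0.24,[0,0,-2],[0,0,0]],[0.24,[0,0,-4],[0,0,0]],[0.5,[0,0,-6],[0,0,0]],[0.5,[-4,0,-4],[0,0,0]],[0.5,[0,0,0],[0,0,0]],[0.5,[0,0,0],[0,0,0]]]}}

```text
clock: 19.45
tool_pos: [0.5878, 0.222, 0.2019]
orientation: [3.141, -0.001, 1.502]
ft_force: [0.6, -0.4, -0.6]
opening: 0.497
grip_force: 0.0
```

```bash
python3 - <<'E'
from h import *
w=grab('wrist','w11.png');np.save('w11',{k:v for k,v in w.items() if k!='color'},allow_pickle=True); t=grab('top','top1.png')
P=proj(w,[.61,.257,.02]);print(P)
x0,y0=int(max(P[0]-130,0)),int(max(P[1]-145,0));a=w['color'][y0:y0+290,x0:x0+260]
b=t['color'][180:330,180:480]
a=cv2.resize(a,None,fx=2,fy=2,interpolation=cv2.INTER_CUBIC)[:600]; b=cv2.resize(b,(800-a.shape[1],(800-a.shape[1])//2),interpolation=cv2.INTER_CUBIC)
o=np.zeros((600,800,3),'uint8');o[:len(a),:a.shape[1]]=a;o[:len(b),a.shape[1]:]=b
s=grab('scene')['color'];s=cv2.resize(s[140:300,220:460],(b.shape[1],b.shape[1]*160//240),interpolation=cv2.INTER_CUBIC);o[200:200+len(s),a.shape[1]:]=s
cv2.imwrite('pics/final.png',cv2.convertScaleAbs(o[:,:,::-1],alpha=1.3)); print(x0,y0,a.shape)
E
```

```text
[336.62606687 170.88639841]
206 25 (580, 520, 3)
```

View pics/final.png

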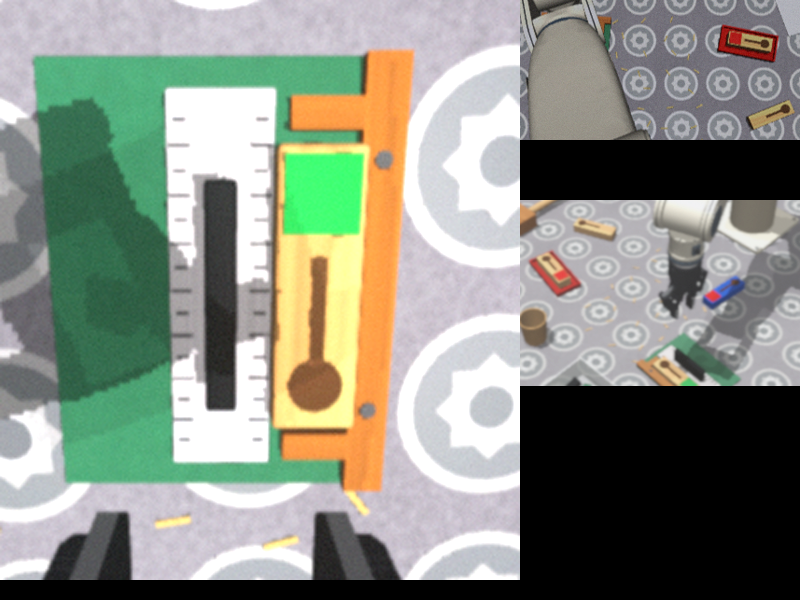

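The picture shows the straightedge flat on the board beside the tag-up green blank, with the red blank flat in the tray. I'll check the flushness and centring in numbers.

```bash
python3 - <<'E'
from h import *
d=np.load('w11.npy',allow_pickle=True).item()
t=np.radians(-4);u=np.array([np.cos(t),np.sin(t),0]);v=np.array([-u[1],u[0],0]);o=np.array([.5903,.2577,0])
def f(x,y,z): p=ray(d,206+x/2,25+y/2,z)-o; return (1000*p@u).round(1),(1000*p@v).round(1)
print('se',f(276,88,.014),f(268,461,.014),f(166,88,.014),f(174,461,.014))
print('blank',f(279,145,.034),f(275,427,.034),f(369,146,.034),f(352,428,.034))
i=cv2.imread('pics/w11.png').mean(2)
for y in(110,150,190,225): print(y,i[y,330:360].round(0).astype(int).tolist())
E
```

```text
se (np.float64(25.0), np.float64(90.1)) (np.float64(25.2), np.float64(-88.3)) (np.float64(-24.1), np.float64(90.0)) (np.float64(-24.2), np.float64(-88.3))
blank (np.float64(25.3), np.float64(64.8)) (np.float64(26.7), np.float64(-62.7)) (np.float64(64.0), np.float64(64.4)) (np.float64(64.2), np.float64(-63.2))
110 [214, 217, 202, 172, 153, 149, 151, 152, 149, 162, 182, 148, 113, 71, 77, 119, 152, 155, 130, 118, 116, 113, 112, 114, 117, 114, 116, 115, 117, 115]
150 [212, 211, 212, 211, 216, 221, 219, 216, 202, 154, 130, 113, 74, 70, 99, 124, 161, 172, 173, 174, 173, 174, 172, 172, 164, 163, 159, 161, 160, 165]
190 [125, 122, 120, 124, 126, 128, 125, 125, 126, 123, 111, 78, 63, 75, 92, 118, 157, 169, 172, 174, 172, 170, 167, 164, 160, 156, 160, 164, 164, 162]
225 [225, 219, 196, 181, 175, 174, 175, 174, 152, 138, 106, 71, 89, 143, 172, 174, 173, 176, 176, 178, 172, 153, 112, 85, 78, 78, 80, 78, 77, 81]
```

```bash
python3 -c "
from h import *
print(workorder.finish_job())"
```

```text
the job is handed in; nothing more can be done
None
```

The job is handed in at about 19.6 s of the 67 s: the green-tagged blank is in the nest against the fence, the red-tagged one is flat in the red tray, and the straightedge is flat on the nest, flush and centred on the green blank to about 1 mm by the last wrist picture.

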